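# Fit a wing knob to a keyed shaft by feel

### The arm

A 6-joint arm with a two-finger parallel gripper is mounted at the origin on the work surface. World frame = base frame: x ahead of the robot, y to its left, z up, the work surface at z = 0. Lengths are in m, angles in rad, forces in N, time in s.
With the tool pointing down it reaches from about 0.3 to 0.95 m from the base axis. Payload 3.1 kg.
Tool frame: the origin (TCP) lies on the mounting face of the last link; the fingertips stand 173 mm ahead of it and the grasp point (between the pads) lies 155 mm ahead of it; x points along the fingers, z is the direction in which the jaws open and shut, and the axes are right-handed (so a half turn about x gives the same grasp; the last joint's range is limited). The gripper opens to 85 mm and grips with 20 to 120 N. Pads are 22 mm wide; open, the fingers measure 114 mm over their backs; the gripper's body (76 mm by 85 mm) begins 54 mm behind the grasp point. The pads swing forward as they close: fully open they stand 13 mm farther back than shut.
Start: joints at [-1.191, 0.308, 1.634, -0, 1.2, -0.07], TCP at [0.272, -0.563, 0.405] pointing down, gripper open.
Joint ranges: [-3.06, 3.06], [-0.79, 1.96], [0.05, 2.63], [-1.19, 4.34], [0.05, 2.64], [-2.94, 2.94]. Speed limits (rad/s): [2.79, 2.79, 3.14, 3.14, 3.14, 3.14].

### API

Orientations are given as a unit quaternion [w, x, y, z].
In Python, from rig import robot, solver, cams, readout gives the robot as it stands. Calls block until the motion is done:
- robot.move_ptp(position, orientation): joint-space move of the TCP to a pose.
- robot.servo_line(position, rate=0.15, frame=None, f_stop=None): straight line of the TCP; frame=None keeps the orientation; rate is the mean speed in m/s. With f_stop (N) it stops when the force on the tool has changed by that much, and returns True; else False.
- robot.goto_joints(angles): joint-space move.
- robot.release() and robot.clamp(grasp_force=None): open the fingers fully, or close them until they stop; grasp_force is the grip in N (None keeps the last).
- robot.wait(seconds).
- solver.inverse_kinematics(position, orientation): joint angles nearest the present ones, or None.
- cams.grab_frame(name): name is "scene" or "top" or "wrist"; returns a dict with "image" (480x640x3 uint8, red, green, blue), "fx", "fy", "cx", "cy" (pixels), "world_to_cam" (4x4, takes a point from world to camera coordinates); the wrist camera has in their place "T_tool_cam" (4x4, takes a point from camera to tool coordinates, whose origin is the TCP and whose axes are the tool frame's). Camera axes: x right, y down, z forward; pixel columns grow to the right and rows downward; lengths in m; the calibration is good to about 2 mm. A picture is of the moment at which its call begins: read the wrist's pose just before it. There is no depth.
A pose or a line that the arm cannot do raises robot.MotionError and nothing moves.
- robot.finish_job(): hands the job in, once; it reports no verdict.
Readings, each from a call of its own:
- readout.read_time_s(): time.
- readout.read_qpos(): joint angles.
- readout.read_joint_velocities(): joint speeds.
- readout.read_joint_efforts(): joint torques, N m.
- readout.read_eef_pos(): TCP position.
- readout.read_orientation(): TCP orientation.
- readout.read_ft_force(): force on the tool from outside, world axes, zero at the start.
- readout.read_ft_torque(): the same for the moment, N m.
- readout.read_finger_gap(): finger opening in m.
Only numpy, scipy, OpenCV 4.12 (cv2) and the standard library are available. Lean on these libraries where they do the work, as an engineer would, in place of code of your own. Each camera call takes 0.05 s, during which the arm holds its last target. There are 200 camera calls.

### The job

Fit the grey wing knob to the drive unit's upright shaft: set it on the shaft, turn it under light pressure until its hidden keyway finds the key, and seat it fully home so that its skirt sits flush on the black washer, then let go. Work gently (never lean on the knob or the drive, never force the knob round against the key or drop it on the drive), and leave the other things on the bench where they are.

Things in the scene. Friction and masses are not known exactly. Their poses are not given: they have to be found in the camera images.
- knob: Grey plastic wing knob, standing skirt down on the bench; about 0.28 kg. Round skirt 60 mm across, z 0 to 41 mm; on it an upright wing (grip bar) 56 mm long along x, 14 mm thick along y, z 41 to 75 mm. A small pointer nose on the skirt shows its -x side (reaches 40 mm from the axis, z 29 to 39 mm). Origin: centre of the underside, z up.
- wing (a point): Point on the knob's axis inside the wing, 62 mm above the knob's underside, axes as the knob's: a good height for the middle of the finger pads, which close across the wing's 14 mm.
- bore (a point): Mouth of the bore under the knob, on its axis, 3 mm above the underside, axes as the knob's. A steel insert, 26 mm bore, 33 mm deep, with one 8.5 mm wide keyway along its whole height. The insert was pressed in carelessly and cannot be seen: its keyway lies anywhere within 0.5 rad (29 degrees) either side of the pointer (-x), a different angle each time. It does not turn in the knob.
- drive: Drive unit, fixed to the bench: grey gear case 150 x 120 mm with a low motor at its +x end, on a foot plate 190 x 150 mm. On top a round flange with a sprung black washer 72 mm across, whose flat top is 60 mm above the bench (it yields 1 mm per 4 N, at most 4 mm), with an upright steel shaft in its centre. Origin: on the bench under the shaft's axis, z up.
- shaft_foot (a point): Foot of the shaft: on its axis, level with the washer's flat top (60 mm above the bench), axes as the drive's. The shaft is 24 mm thick (1 mm radial play in the bore) and 30 mm tall, the last 8 mm tapering to 14 mm. It does not turn.
- key (a point): Middle of the top of the shaft's steel key, 10 mm above the washer. The key is 6 mm wide and stands out from the shaft to the drive's -x, to 21 mm from the axis. With the keyway elsewhere the insert rests on the key, the knob's underside 7 mm above the washer and the shaft in the bore; with the keyway over it (to about 4 degrees) the knob can go down until its skirt sits on the washer.
- block_a: bystander: red-painted wooden block 90 x 50 x 30 mm. Origin: centre of the underside
- block_b: bystander: bare wooden block 90 x 50 x 30 mm. Origin: centre of the underside
- tape: bystander: roll of tape lying flat, 96 mm across, 24 mm high. Origin: centre of the underside
- plain_cap: bystander: small round plain cap with a button top, 44 mm across, 34 mm high, no wing (not the knob). Origin: centre of the underside
- glue: bystander: white glue bottle, 56 mm across, 110 mm tall. Origin: centre of the underside
- paint_tin: bystander: paint tin, 80 mm across, 90 mm tall. Origin: centre of the underside
- brush: bystander: flat paint brush lying down, 160 mm long. Origin: middle of its length, near the underside
Things that resemble listed ones, but are neither listed nor needed, are in the scene too. Leave any pink look-alike of the knob alone.

How it is judged:
By the outcome, as a careful person would: the job done as asked, in the order asked, and still so for the second after the job is handed in, with the robot touching nothing.
It also fails if it takes over 67 s, if anything falls off the work surface, if the arm or the gripper's body presses on something with over 40 N, if the wrist force passes 120 N, or if a joint passes its speed limit or range.

## Working session

There is one attempt and no reset: what is moved stays moved. The work goes in short steps, each a Python script; the robot and the scene stay as the last script left them, time stands still between calls to the robot, and variables do not carry over. Pictures are saved under pics/ and viewed, about 8 in all and at most 12, crops included, and the job is handed in when it is done.

```bash
mkdir -p pics; ls
python3 - <<'E'
from rig import robot, solver, cams, readout
import cv2,numpy as np
for n in ("top","scene"):
    f=cams.grab_frame(n); cv2.imwrite(f"pics/{n}0.png",f["image"][:,:,::-1])
    print(n,f["fx"],f["fy"],f["cx"],f["cy"]);print(np.round(f["world_to_cam"],4).tolist())
f=cams.grab_frame("wrist");print(np.round(f["T_tool_cam"],4).tolist(),f["fx"],f["cx"],f["cy"])
print(readout.read_orientation(),readout.read_time_s())
E
```

```text
pics
top 441.8332633637029 441.8332633637029 322.2622928332077 241.87555408134568
[[-0.0304, -0.9995, -0.0045, 0.0078], [-0.9978, 0.0306, -0.0588, 0.4785], [0.0589, 0.0027, -0.9983, 0.9222], [0.0, 0.0, 0.0, 1.0]]
scene 622.2155204732286 622.2155204732286 334.9077577878308 243.30074068613027
[[0.8361, 0.5485, -0.0053, -0.4157], [0.4025, -0.6201, -0.6734, -0.1792], [-0.3727, 0.5609, -0.7392, 1.8014], [0.0, 0.0, 0.0, 1.0]]
[[0.0001, -0.3184, 0.9479, 0.03], [-0.0007, -0.9479, -0.3184, 0.0827], [1.0, -0.0006, -0.0003, -0.0003], [0.0, 0.0, 0.0, 1.0]] 335.1952730277701 314.4692918529239 236.91595804520088
[ 0.59837655  0.3762842   0.59945072 -0.37551902] 0.15
```

View pics/top0.png

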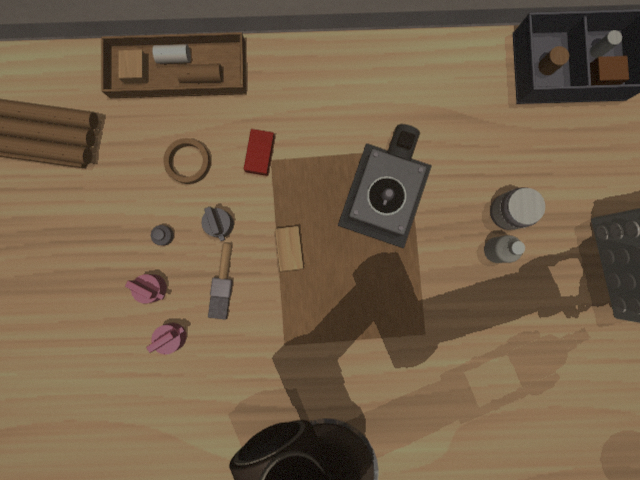

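View pics/scene0.png

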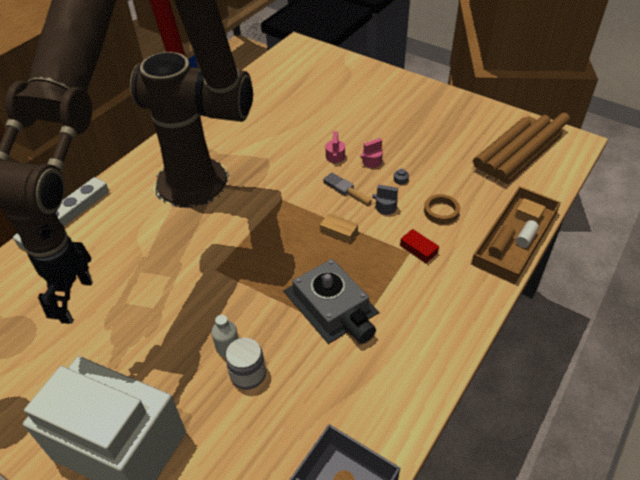

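Knob candidates in the top picture:
- Grey winged knob at (216,223): fits the description.
- Plain cap at (161,235): no wing.
- Pink look-alikes at (148,289) and (166,338): to be left alone.

The drive shaft is at about (387,195), with the motor at (404,135). I'll check both in one close crop.

```bash
cat > h.py <<'E'
from rig import robot, solver, cams, readout
import cv2,numpy as np
from scipy.spatial.transform import Rotation as R
def down(yaw):
    "tool x down, tool z (jaw direction) at world angle yaw"
    x=np.array([0,0,-1.]);z=np.array([np.cos(yaw),np.sin(yaw),0]);y=np.cross(z,x)
    return R.from_matrix(np.c_[x,y,z]).as_quat(scalar_first=True)
def Wc(f,p=None,q=None):
    "camera->world"
    if "world_to_cam" in f: return np.linalg.inv(f["world_to_cam"])
    T=np.eye(4);T[:3,:3]=R.from_quat(q,scalar_first=True).as_matrix();T[:3,3]=p
    return T@f["T_tool_cam"]
def pix2w(f,T,u,v,z):
    d=T[:3,:3]@np.array([(u-f["cx"])/f["fx"],(v-f["cy"])/f["fy"],1]);o=T[:3,3]
    return o+d*(z-o[2])/d[2]
def proj(f,T,P):
    c=np.linalg.inv(T)@np.append(P,1);return c[:2]/c[2]*f["fx"]+[f["cx"],f["cy"]]
def wrist(name):
    p,q=readout.read_eef_pos(),readout.read_orientation();f=cams.grab_frame("wrist")
    cv2.imwrite(f"pics/{name}.png",f["image"][:,:,::-1]);np.savez(f"pics/{name}.npz",T=Wc(f,p,q),**{k:f[k] for k in("fx","fy","cx","cy","image")})
    return f,Wc(f,p,q)
E
python3 - <<'E'
from h import *
f=cams.grab_frame("top");T=Wc(f)
for u,v,z in((216,223,.055),(387,195,.08),(404,135,.04),(226,245,.01),(161,235,.03)):print(u,v,np.round(pix2w(f,T,u,v,z),3))
im=f["image"][:,:,::-1]
a=cv2.resize(im[180:270,140:260],None,fx=5,fy=5,interpolation=3)[:,:]
b=cv2.resize(im[115:250,335:435],None,fx=3.33,fy=3.33,interpolation=3)[:450]
cv2.imwrite("pics/c1.png",np.hstack([a[:,::1][:, :460],b]))
E
```

```text
216 223 [0.521 0.208 0.055]
387 195 [ 0.564 -0.138  0.08 ]
404 135 [ 0.695 -0.184  0.04 ]
226 245 [0.478 0.198 0.01 ]
161 235 [0.502 0.329 0.03 ]
```

View pics/c1.png

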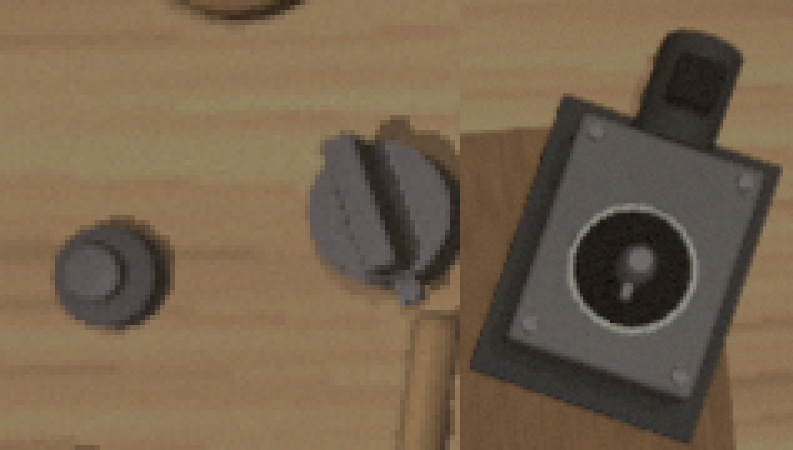

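The crop confirms it: the grey knob has its wing from (340,145) to (385,275) and its pointer at (410,290), down-right. The cap at (90,270) has no wing. On the drive, the key lies down-left of the shaft at (627,290). Next I go above the knob and look from close by.

Run:
```python
from h import *
for s in(1,-1):
    print(s,[ (lambda j:None if j is None else round(float(j[5]),2))(solver.inverse_kinematics(p,down(a+s*np.pi/2))) for p,a in (((.521,.208,.4),.35),((.521,.208,.217),.35),((.564,-.138,.29),-.9),((.564,-.138,.29),-.34),((.564,-.138,.29),.25))])
s=1 
q=solver.inverse_kinematics((.521,.208,.40),down(.35+np.pi/2))
s=1 if q is not None and abs(q[5])<2 else -1
robot.move_ptp([.521,.208,.40],down(.35+s*np.pi/2))
wrist("w1");print(s,readout.read_time_s(),readout.read_qpos())
```

```text
1 [-1.62, -1.62, -0.99, -1.55, -2.14]
-1 [1.52, 1.52, 2.16, 1.6, 1.01]
1 3.1 [ 3.00888576e-01  1.90463341e-01  1.79088071e+00 -1.90838085e-04
  1.16019788e+00 -1.61847838e+00]
```

View pics/w1.png

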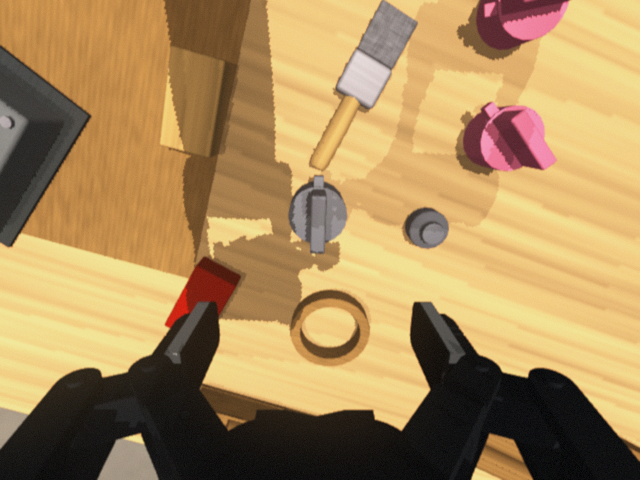

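The knob is at (318,210), with its wing vertical in the image and its pointer at (319,180). The brush handle tip is near, at (318,165). I'll zoom in to measure.

Run:
```python
from h import *
d=np.load("pics/w1.npz");im=d["image"][165:265,268:368,::-1]
cv2.imwrite("pics/c2.png",cv2.resize(im,(600,600),interpolation=cv2.INTER_CUBIC))
```

```text
(no output)
```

View pics/c2.png

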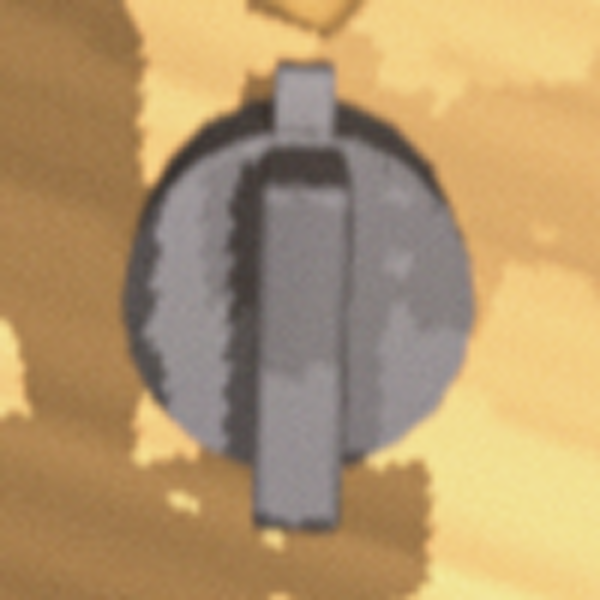

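Run:
```python
from h import *
d=np.load("pics/w1.npz");T=d["T"]
c=[pix2w(d,T,268+x/6,165+y/6,.075)[:2] for x,y in((263,186),(347,190),(255,519),(338,519))]
m=np.mean(c,0);ax=(c[2]+c[3]-c[0]-c[1])
print("knob",m,"yaw",np.arctan2(ax[1],ax[0]),"len",np.linalg.norm(ax)/2,"wid",np.linalg.norm(c[1]-c[0]))
print("nose",pix2w(d,T,268+305/6,165+66/6,.039)[:2])
robot.move_ptp([.564,-.138,.40],down(-.34+np.pi/2))
f,T=wrist("w2");print(readout.read_time_s(),proj(f,T,(.564,-.138,.06)))
u,v=proj(f,T,(.564,-.138,.06)).astype(int)
cv2.imwrite("pics/c3.png",cv2.resize(f["image"][v-75:v+75,u-80:u+80,::-1],None,fx=5,fy=5,interpolation=3));print(u,v)
```

```text
knob [0.52578693 0.21275363] yaw 0.3268194189339552 len 0.05268476715699133 wid 0.012505325554554638
nose [0.48865952 0.20028449]
4.4583 [312.61940149 214.96414197]
312 214
```

View pics/c3.png

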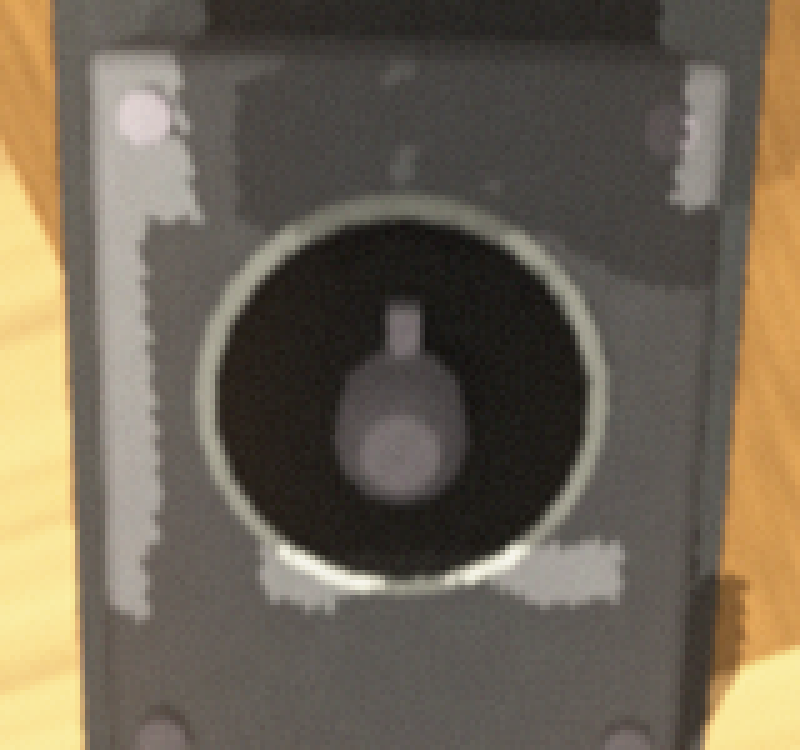

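The washer spans crop x 217–588 and y 218–577. The shaft top is at (400,452) and the key's outer end is at (404,302). I'll compute the drive pose and then grasp the knob.

Run:
```python
from h import *
d=np.load("pics/w2.npz");T=d["T"]
P=lambda x,y,z:pix2w(d,T,232+x/5,139+y/5,z)[:2]
w=P(402,397.5,.06);s=P(400,452,.09);k=P(404,302,.07)
print("washer",w,"dia",np.linalg.norm(P(588,397,.06)-P(217,397,.06)),"shaft",s,"key",k,np.linalg.norm(s-k))
v=(s+w)/2-k;print("yaw",np.arctan2(v[1],v[0]))
e=P(720,120,.055)-P(97,105,.055)
t=cams.grab_frame("top");Tt=Wc(t)
print("top: washer", pix2w(t,Tt,335+(633-460)/3.33,115+269/3.33,.06)[:2],"knob",[pix2w(t,Tt,140+x/5,180+y/5,.075)[:2] for x,y in((358,207),)])
# grasp
K=np.array([.5258,.2128]);a=.3268;q=down(a+np.pi/2)
robot.move_ptp([*K,.29],q);robot.servo_line([*K,.217],rate=.08,f_stop=8)
print(readout.read_eef_pos(),readout.read_ft_force())
robot.clamp(40);print("gap",readout.read_finger_gap(),readout.read_ft_force(),readout.read_time_s())
robot.servo_line([*K,.225],rate=.05)
print(readout.read_finger_gap(),readout.read_ft_force(),readout.read_ft_torque(),readout.read_time_s())
f,T=wrist("w3")
```

```text
washer [ 0.5672222 -0.139368 ] dia 0.07104109537855739 shaft [ 0.56868333 -0.14008985] key [ 0.54781938 -0.13202598] 0.022368071820327563
yaw -0.36541320313184616
top: washer [ 0.56534122 -0.1407648 ] knob [array([0.52248458, 0.2117987 ])]
[0.52619795 0.21297947 0.21752337] [-0.58970791  0.68377037  0.31830377]
gap 0.01331218874885918 [ 1.78570215 -0.68343024  0.42637941] 7.6083
0.013147930296831064 [ 0.21442275 -0.07301138 -2.71210436] [-0.00298532 -0.00072356 -0.05601467] 7.9167
```

View pics/w3.png

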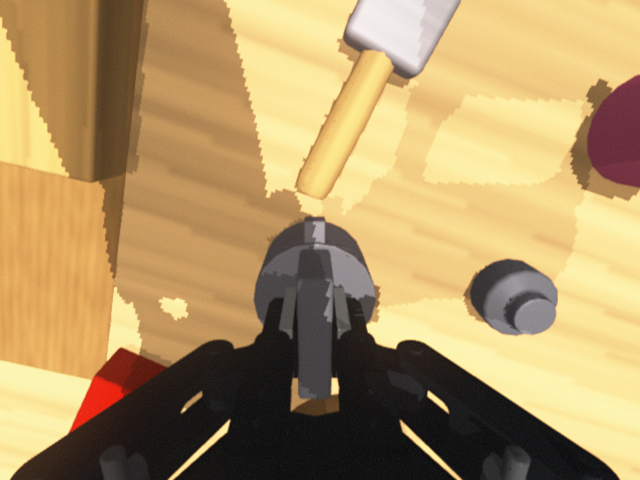

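The grasp is good: the gap is 13.2 mm, the lifted weight 2.7 N, the wing is centred between the pads at (316,330), and the nose tip is at (315,217). Next I'll check the knob's offset along the wing, carry it over the shaft, and lower it gently with a force stop.

Run:
```python
from h import *
d=np.load("pics/w3.npz");n=pix2w(d,d["T"],315,217,.047)[:2]
a=.3268;u=np.array([np.cos(a),np.sin(a)]);p=readout.read_eef_pos()[:2]
o=n+.04*u-p;print("knob offset along wing, across:",o@u,o@[-u[1],u[0]])
ox=float(np.clip(o@u,-.003,.003))
S=np.array([.568,-.1397]);psi=-.365-.54
C=S-ox*np.array([np.cos(psi),np.sin(psi)]);q=down(psi+np.pi/2)
p=readout.read_eef_pos();robot.servo_line([p[0],p[1],.34],rate=.15)
robot.move_ptp([*C,.34],q);robot.wait(.2)
print(readout.read_ft_force(),readout.read_time_s())
wrist("w4")
hit=robot.servo_line([*C,.276],rate=.03,f_stop=4)
print(hit,readout.read_eef_pos(),readout.read_ft_force(),readout.read_ft_torque(),readout.read_time_s(),ox)
```

```text
knob offset along wing, across: -0.000790829111780354 0.0006495892416885097
[ 0.7282819 -0.5361742 -1.3039656] 10.4167
True [ 0.56858915 -0.14034236  0.28380428] [-0.64881904  0.47061577  4.09644715] [ 0.0201554   0.09909834 -0.00145832] 12.125 -0.000790829111780354
```

View pics/w4.png

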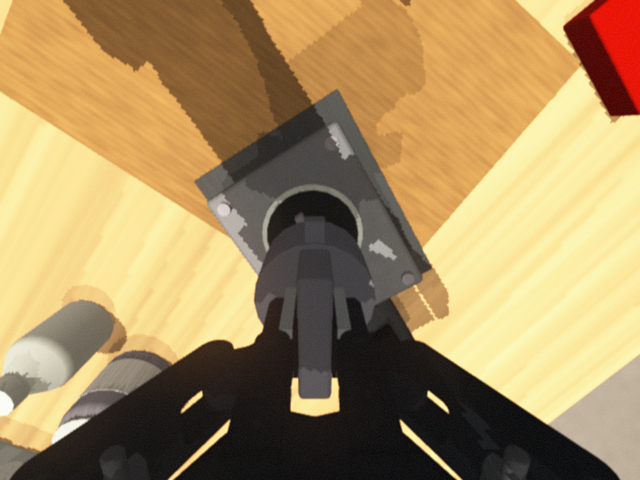

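The knob came down to the key level (z 0.2838, 0.284 expected), with the shaft in the bore and little side force. Next I search by pressing lightly, easing off, and turning in small steps.

```bash
cat > search.py <<'E'
from h import *
S=np.array([.568,-.1397]);ox=-.0008
def C(psi): return S-ox*np.array([np.cos(psi),np.sin(psi)])
def probe(psi,z0=.2842):
    robot.move_ptp([*C(psi),z0],down(psi+np.pi/2))
    hit=robot.servo_line([*C(psi),.2800],rate=.015,f_stop=3)
    z=readout.read_eef_pos()[2];F=readout.read_ft_force()
    print(round(psi,3),hit,round(z,4),np.round(F,1),np.round(readout.read_ft_torque(),2),round(readout.read_time_s(),2),flush=True)
    return z
E
python3 - <<'E'
from search import *
psi=-.365-.54
while psi<.2 and readout.read_time_s()<42:
    if probe(psi)<.2815 or abs(readout.read_ft_force()[2])>12: break
    psi+=.06
E
```

```text
-0.905 True 0.2838 [-0.9 -0.3  4.3] [0.06 0.21 0.02] 12.58
-0.845 True 0.2838 [-0.4  0.   4.6] [ 0.11  0.19 -0.  ] 13.04
-0.785 True 0.2838 [-0.2 -0.1  3.8] [0.12 0.21 0.02] 13.5
-0.725 True 0.2838 [-0.9  0.6  2.9] [ 0.04  0.19 -0.04] 13.96
-0.665 True 0.2837 [-0.   0.3  3.8] [ 0.05  0.2  -0.05] 14.42
-0.605 True 0.2837 [-0.5  0.7  4.3] [ 0.05  0.23 -0.  ] 14.88
-0.545 True 0.2836 [-1.3 -0.2  4.1] [0.04 0.25 0.02] 15.33
-0.485 True 0.2822 [ 0.3 -1.3 -3.9] [-0.27  0.03  0.01] 15.79
-0.425 False 0.2797 [ 0.3  0.2 -2.9] [-0.01  0.07 -0.03] 16.48
```

At yaw −0.425 the keyway dropped over the key, with only the knob's weight on the wrist. Next I lower it to the washer.

Run:
```python
from search import *
psi=-.420
hit=robot.servo_line([*C(psi),.2745],rate=.015,frame=down(psi+np.pi/2),f_stop=4)
print(hit,readout.read_eef_pos(),readout.read_ft_force(),readout.read_ft_torque(),readout.read_time_s())
wrist("w5")
```

```text
True [ 0.56875439 -0.14017756  0.27541377] [ 0.60472503 -0.26065156  3.60159025] [-0.02590208 -0.13021324 -0.10022532] 16.8333
```

The force built up to about 6.5 N with the knob 1.6 mm below flush, which matches the washer spring (4 N/mm), so the skirt is on the washer. I'll ease off, let go, retreat and look.

Run:
```python
from search import *
psi=-.420;q=down(psi+np.pi/2)
robot.servo_line([*C(psi),.2767],rate=.02)
print(readout.read_ft_force())
robot.release();print(readout.read_ft_force(),readout.read_finger_gap())
robot.servo_line([*C(psi),.40],rate=.1)
robot.wait(.3);f,T=wrist("w6")
g=cams.grab_frame("scene")["image"][:,:,::-1]
print(readout.read_time_s(),readout.read_ft_force())
u,v=proj(f,T,(*S,.1)).astype(int);print(u,v)
a=cv2.resize(f["image"][v-60:v+60,u-75:u+75,::-1],(500,400),interpolation=3)
b=cv2.resize(g[235:355,275:385],(300,327),interpolation=3);b=cv2.copyMakeBorder(b,0,73,0,0,0)
cv2.imwrite("pics/c6.png",np.hstack([a,b]))
for z in(0,.007): # predicted pointer nose tip and wing ends, flush vs on key
    print(z,[((proj(f,T,[*(S+r*np.array([np.cos(psi),np.sin(psi)])),h+.06+z])-[u-75,v-60])*[500/150,400/120]).round(0) for r,h in((-.04,.039),(-.028,.075),(.028,.075))])
```

```text
[ 0.70639607 -0.44175161 -0.55802392]
[-0.48326391  0.36484186 -0.47403059] 0.08516150361107755
19.6583 [ 0.11806371 -0.02090891  0.49972069]
313 227
0 [array([253.,  42.]), array([253., 124.]), array([253., 362.])]
0.007 [array([253.,  47.]), array([253., 131.]), array([253., 375.])]
```

View pics/c6.png

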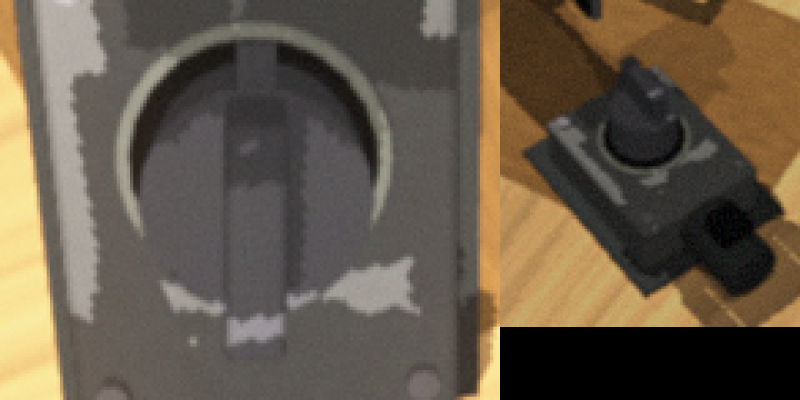

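The close crop shows the knob upright on the shaft, nose tip at about (256,42) and far wing end at about (256,357). The flush prediction was 42 and 362; resting on the key would be 47 and 375. The arm is clear, so I'm handing in.

```bash
python3 -c "
from rig import robot;robot.finish_job()"
```

```text
the job is handed in; nothing more can be done
```

The grey wing knob is on the drive's shaft with its keyway over the key and its skirt on the black washer. I let go and handed the job in with about 20 s on the clock.

- **Search:** I set the knob on the shaft and turned it in 0.06 rad steps. Each step was a light press of about 3–4 N, eased off before the next turn. The keyway found the key at yaw −0.425 rad.
- **Seating:** The washer pushed back with about 6.5 N at 1.6 mm below the flush height. That matches its 4 N/mm spring, so the skirt had reached the washer. I eased off before releasing.
- **Last checks:** With the arm clear, the knob's position in the wrist picture matched fully home rather than resting on the key. The force on the tool was about zero.
- **Disagreements:** The top and wrist cameras differed by 2–3 mm on positions, within what the taper could take up. One step before the fit, at yaw −0.485, showed a brief partial drop with a small tilting torque. The next step went in freely.
- **Not checked:** I took no final picture of all the other items. The arm met no unexpected force on the way.

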